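# Open the lift-and-slide service hatch and shut the valve below it

## Task

A short capped pipe has been left standing in the slideway of the pump unit: stand it upright on the worktop instead. Then lift the hatch just clear of its recess, slide it in its channels, under their lips, right onto the landing so that the well is wholly uncovered, and leave it lying flat there. Finally turn the handwheel in the well clockwise until its pointer lines up with the black mark on the rail, and let go; do not tip the pipe or hatch over, and leave the other things on the worktop alone.

Things in the scene. Friction and masses are not known exactly. Their poses are not given: they have to be found in the camera images.
- well: Fixed middle block of the pump unit, 210 (x) x 220 (y) x 100 mm, yaw up to 0.3 rad. Origin: centre of its underside on the worktop, below the wheel's axis; its y is the slideway's line. Well 140 x 140 mm, in a recess 166 x 166 mm, 8 mm deep, whose seat is 92 mm above the worktop. Rims at the y ends 100 mm high; guide rails along the x sides (inner faces 83 mm from the middle) 110 mm high.
- landing: Fixed block in line with the well, on its +y or -y side (varies), centre 215 mm from the well's, same yaw: 210 x 210 mm, flat deck 100 mm above the worktop. Along both x sides a C channel, open at both ends: walls 83 mm from the middle, lips from 68 mm outwards, lip underside 117 mm and top 121 mm above the worktop. Origin: centre of the underside, on the worktop.
- pump: Fixed block on the well's other side, centre 215 mm from the well's, same yaw, 210 x 210 x 100 mm, with a grey pump motor on top (to 176 mm above the worktop, nearest part 155 mm from the well's centre) that bars the hatch from sliding that way. Origin: centre of its underside, on the worktop.
- hatch: Loose steel plate 160 x 160 x 8 mm, 0.35 to 0.65 kg, bar handle on top. Origin: centre of its underside; axes parallel to the well's. Starts in the recess, underside 92 mm above the worktop, 3 mm side play. It slides with its underside above 100 mm, and passes under the landing's lips below 109 mm; never raise it above 120 mm (out of its channels). Ends on the landing's deck (100 mm).
- hatch_handle (a point): Middle of the hatch's handle bar, 36 mm above the hatch's underside. The bar is 80 mm long along the hatch's x axis (across the slideway), 12 mm thick along y and 16 mm high; 20 mm free between bar and plate.
- wheel_grip (a point): Centre of the handwheel, on its vertical axis at the well's centre, 83 mm above the worktop; hidden under the hatch at first. Steel wheel 60 mm across, 14 mm thick (76 to 90 mm above the worktop, pointer to 91 mm); 0.15 N m turns it, and it stays where left. Well walls are 70 mm from the axis. A black raised pointer runs along one spoke from hub to rim.
- index_mark (a point): Black bar mark on top of the rail on the well's +x side, on the well's x axis, 89 mm from the wheel's axis, 110 mm above the worktop.
- wheel (a joint): Angle of the handwheel, rad; grows clockwise seen from above; at 0 the pointer lines up with the index mark (points along the well's +x). Starts between -3.6 and -2.3, so it is to be turned clockwise by that amount. Limits -4.3 and 0.7; no stop at 0. Within 0.15 is good enough.
- pipe: Loose black plastic pipe length, 46 mm across, 100 mm high, with white end caps 50 mm across and 22 mm high; 0.11 to 0.23 kg. Stands upright on the landing's deck between the channels, within 50 mm of its middle along y and 30 mm along x. Origin: centre of its underside; z along its axis.
- tumbler: Bystander: copper-coloured travel tumbler, 72 mm across, 166 mm high, standing on the worktop in front of or behind the unit. Origin: centre of its underside. Places of the three bystanders are swapped about.
- cup: Bystander: white cup, 76 mm across, 95 mm high, on the worktop in front of or behind the unit. Origin: centre of its underside.
- valve: Bystander: brass fitting standing on end, 44 mm across, 71 mm high, with a side branch 38 mm long along its +y, on the worktop in front of or behind the unit. Origin: centre of its underside.
Things that resemble listed ones, but are neither listed nor needed, are in the scene too. There is more than one size of the hatch; the job needs the largest.

How it is judged:
By the outcome, as a careful person would: the job done as asked, in the order asked, and still so for the second after the job is handed in, with the robot touching nothing.
It also fails if it takes over 72 s, if anything falls off the work surface, if the arm or the gripper's body presses on something with over 40 N, if the wrist force passes 120 N, or if a joint passes its speed limit or range.

## Robot

A 6-joint arm with a two-finger parallel gripper is mounted at the origin on the work surface. World frame = base frame: x ahead of the robot, y to its left, z up, the work surface at z = 0. Lengths are in m, angles in rad, forces in N, time in s.
With the tool pointing down it reaches from about 0.35 to 0.775 m from the base axis. Payload 5.5 kg.
Tool frame: the origin (TCP) lies at the very end of the fingers, on their centre line; the grasp point (between the pads) lies 19 mm behind it; z points along the fingers, y is the direction in which the jaws open and shut (so a half turn about z gives the same grasp; the last joint's range is limited). The gripper opens to 85 mm and grips with 20 to 120 N. Pads are 22 mm wide; open, the fingers measure 114 mm over their backs; the gripper's body (76 mm by 85 mm) begins 54 mm behind the grasp point. The pads swing forward as they close: fully open they stand 13 mm farther back than shut.
Start: joints at [-1.265, 0.313, 0.046, 1.304, 0, 1.431], TCP at [0.248, -0.519, 0.231] pointing down, gripper open.
Joint ranges: [-2.76, 2.76], [-0.86, 1.69], [-1.03, 1.26], [-2.2, 2.34], [-1.47, 1.5], [-3.14, 3.14]. Speed limits (rad/s): [2.57, 2.57, 3.14, 3.14, 3.14, 3.14].

## Interface

Orientations are given as a unit quaternion [w, x, y, z].
In Python, from workcell import get_state, read_camera, hand_in, find_in, silhouettes gives the robot as it stands. The module is installed in compiled form; this text tells all that it offers.
- The arm moves only by the tool send_rows, never from a script. Its argument "deltas" is a list that holds one entry, the list of rows, each a list of 6 numbers: the shift along the world's x, y, z in cm, then the turn, a rotation vector about the world's x, y, z in degrees. In form: [[[dx, dy, dz, wx, wy, wz], ...]]. A call has 1 to 12 rows; each row is the pose to reach, as a shift and turn from the pose commanded when the call began; what a row does not reach only later rows make up. A row lasts 1/10 s, in which the tool goes at most 50 mm and 8.59 degrees, less where a joint would pass 70% of its speed; a pose out of reach is approached as far as the arm can. A call with a gripper value outside its range is refused whole. "jaw" is the opening, from -1 (shut) to 1 (fully open), so that 0 is half open, set as the call begins (left out, the last holds). The fingers move at their own pace and stop on an object; "force" is the grip in N (left out, the last holds). Time passes only in rows, so rows that repeat a pose let the fingers close. It gives the time, the measured TCP pose, the force and the opening at its end, in the units of the state.
- get_state(): the state, without advancing time (a new reading comes with each control period).
- read_camera(name): name is "side" or "top"; returns a dict with "img" (480x640x3 uint8, red, green, blue), "z_map" (480x640 float32, m along the optical axis (not along the pixel's ray), 0 where there is no reading), "vfov" (degrees; the focal length in pixels is half the picture's height over the tangent of half this angle, whatever the lens; pixels are square), "cx", "cy" (the principal point, pixels), "k1" (the pictures are not rectified: a ray, as slopes to the right and down, at radius r is drawn at 1 + k1 r^2 times it, then the intrinsics apply), "R" (3x3) and "t" (3): a world point X has camera coordinates R X + t. Camera axes: x right, y down, z forward; pixel columns grow to the right and rows downward; lengths in m; the calibration is good to about 2 mm. A picture is of the moment at which its call begins.
- hand_in(): hands the job in, once; it reports no verdict.
Trained networks look in a picture, given as the dict that the camera call returned (one of the last four; its "shot" number tells which), for a name from the list of things; names that differ only in an ending like _2 or _b are one class to them, and where a whole thing is asked for, a point or a joint stands for the part that bears it (a point fixed in the world has none). Each returns a list of dicts, best first, with "conf" (0 to 1); they miss things now and then, are a little off and sometimes report something else, mostly with a low value. They report only what shows in the picture. A call takes as long as a camera call. They do not tell look-alikes from the thing itself.
- find_in(picture, thing): "box" ([centre column, centre row, width, height] in pixels, round what is visible of it).
- silhouettes(picture, thing): "mask" (480x640 bool, what is visible of it) and "box" ([centre column, centre row, width, height] in pixels, round what is visible of it).
The state is a dict: "clock": time; "joint_pos": joint angles; "qvel": joint speeds; "tau": joint torques, N m; "tcp_pos": TCP position; "orientation": TCP orientation; "wrist_force": force on the tool from outside, world axes, zero at the start; "ft_torque": the same for the moment, N m; "finger_gap": finger opening in m.
Only numpy, scipy, OpenCV 4.12 (cv2) and the standard library are available. Lean on these libraries where they do the work, as an engineer would, in place of code of your own. Each camera call takes 0.05 s, during which the arm holds its last target.

## Working session

There is one attempt and no reset: what is moved stays moved. The work goes in short steps, Python scripts to look and compute and a tool call to move; the robot and the scene stay as the last step left them, time stands still between calls to the robot, and variables do not carry over. Pictures are saved under pics/ and viewed, and the job is handed in when it is done.

Besides the shell and the picture viewer there is one more tool, called as name(argument=value, ...) on one line, values as JSON. send_rows: Moves the arm, as the interface text tells. Its arguments: {"type":"object","properties":{"deltas":{"type":"array","items":{"type":"array","items":{"type":"array","items":{"type":"number"}}}},"jaw":{"type":"number"},"force":{"type":"number"}},"required":["deltas"]}

```bash
mkdir -p pics; cat > h.py <<'E'
import numpy as np, cv2
from workcell import get_state, read_camera, hand_in, find_in, silhouettes
def K(p):
    f=240/np.tan(np.radians(p['vfov'])/2); return f
def world(p):
    f=K(p); v,u=np.mgrid[0:480,0:640].astype(float)
    xd=(u-p['cx'])/f; yd=(v-p['cy'])/f
    x,y=xd.copy(),yd.copy()
    for _ in range(15):
        r2=x*x+y*y; s=1+p['k1']*r2; x,y=xd/s,yd/s
    z=p['z_map']; C=np.stack([x*z,y*z,z],-1)
    W=(C-np.array(p['t']))@np.array(p['R'])
    W[z<=0]=np.nan
    return W
def ray(p,u,v,h):
    f=K(p); xd=(u-p['cx'])/f; yd=(v-p['cy'])/f; x,y=xd,yd
    for _ in range(15):
        s=1+p['k1']*(x*x+y*y); x,y=xd/s,yd/s
    R=np.array(p['R']); d=R.T@np.array([x,y,1]); c=-R.T@np.array(p['t'])
    return c+d*(h-c[2])/d[2]
def proj(p,X):
    X=np.atleast_2d(X); C=X@np.array(p['R']).T+np.array(p['t']); s=C[:,:2]/C[:,2:]
    r2=(s**2).sum(1,keepdims=True); s=s*(1+p['k1']*r2); return s*K(p)+[p['cx'],p['cy']]
def save(p,n): cv2.imwrite('pics/'+n,p['img'][:,:,::-1])
E
python3 - <<'E'
from h import *
for c in ['top','side']:
    p=read_camera(c); save(p,c+'1.png'); 
    print(c,p['vfov'],p['k1'],-np.array(p['R']).T@p['t'])
    for n in ['well','landing','pump','hatch','pipe','tumbler','cup','valve']:
        print(n,[(round(d['conf'],2),np.round(d['box']).astype(int).tolist()) for d in find_in(p,n)][:4])
    W=world(p); np.save(c+'1.npy',W)
print(get_state())
E
```

```text
top 55.281432215295375 -0.04060271551779333 [ 0.43556728 -0.00266351  0.94921361]
well [(0.83, [348, 213, 125, 121])]
landing [(0.78, [232, 225, 118, 121])]
pump [(0.6, [461, 206, 120, 126])]
hatch [(0.95, [348, 212, 94, 90]), (0.87, [455, 362, 73, 74]), (0.62, [253, 130, 64, 66])]
pipe [(0.66, [247, 203, 39, 35]), (0.29, [388, 310, 44, 41])]
tumbler [(0.93, [388, 310, 43, 40])]
cup [(0.95, [294, 303, 41, 41])]
valve [(0.89, [353, 128, 25, 34])]
side 53.04726671860378 -0.042662725478140415 [0.46670539 0.86503713 0.66146816]
well [(0.85, [302, 231, 106, 57])]
landing [(0.81, [298, 312, 132, 125])]
pump [(0.76, [304, 179, 86, 52])]
hatch [(0.81, [191, 318, 69, 54]), (0.71, [304, 228, 79, 42]), (0.63, [419, 224, 46, 29])]
pipe [(0.85, [287, 257, 29, 60])]
tumbler [(0.98, [381, 219, 35, 65])]
cup [(0.81, [382, 280, 36, 56])]
valve [(0.73, [222, 245, 26, 34])]
{'clock': 0.9, 'joint_pos': array([-1.26459750e+00,  3.13178231e-01,  4.61165190e-02,  1.30360806e+00,
        2.39927785e-05,  1.43118708e+00]), 'qvel': array([-0.00057902,  0.00050923,  0.00025075,  0.00050641,  0.00099803,
       -0.00014694]), 'tau': array([ 2.90970593e-04, -4.80446291e+01,  2.98815536e+01, -5.11167752e-05,
       -4.12507711e-05, -1.04020489e-05]), 'tcp_pos': array([ 0.24793978, -0.51884891,  0.23134235]), 'orientation': array([6.20607404e-05, 9.75259586e-01, 2.21062740e-01, 1.72194499e-05]), 'wrist_force': array([0.56324416, 0.14521993, 0.1716995 ]), 'ft_torque': array([ 0.01664255, -0.02978023,  0.01753506]), 'finger_gap': 0.08524304905246986}
```

View pics/top1.png

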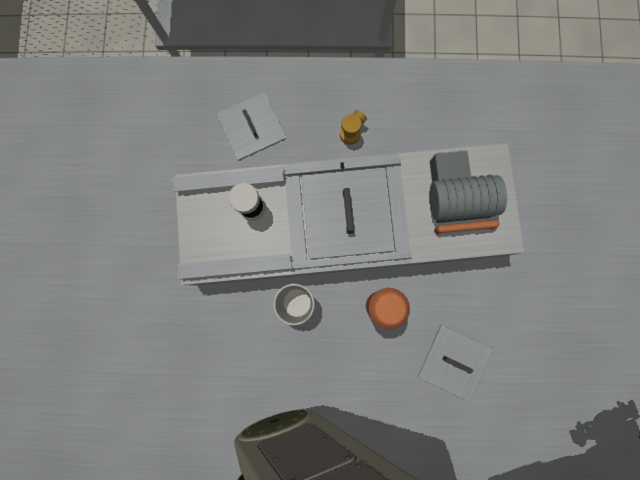

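View pics/side1.png

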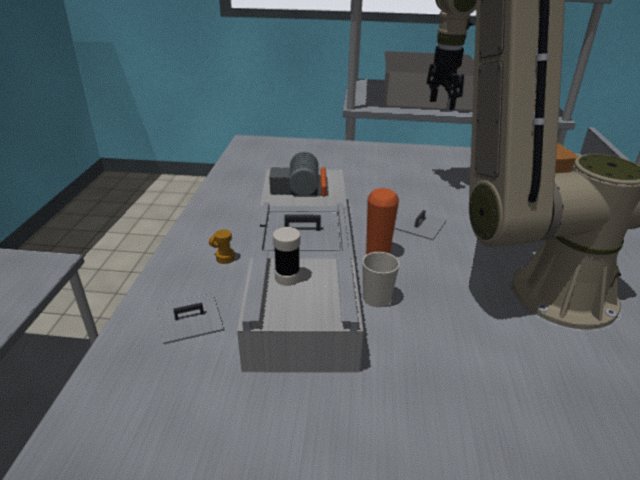

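```bash
python3 - <<'E'
from h import *
p=read_camera('top'); W=np.load('top1.npy')
u=[(348,211),(342,165),(347,190),(350,232),(245,200),(262,212),(230,270),(230,180),(340,262),(345,280),(200,225)]
for a,b in u: print((a,b),np.round(W[b,a],4))
z=W[...,2]
def rect(m,n):
    P=W[m][:,:2]; r=cv2.minAreaRect((P*1000).astype(np.float32)); print(n,m.sum(),np.round(r[0],1),np.round(r[1],1),round(r[2],2)); return r
cc,rr=np.meshgrid(np.arange(640),np.arange(480))
box=(cc>165)&(cc<530)&(rr>140)&(rr<290)
m=box&(z>.09)&(z<.13); m=cv2.morphologyEx(m.astype(np.uint8),cv2.MORPH_OPEN,np.ones((3,3)))>0
rect(m,'unit')
for lo,hi,n in [(.1155,.126,'lip'),(.1055,.1145,'rail')]:
    m=box&(z>lo)&(z<hi)&(cc<412)
    k,l,s,c=cv2.connectedComponentsWithStats(m.astype(np.uint8))
    for i in range(1,k):
        if s[i,4]>120: rect(l==i,n)
# handle, pipe masks
for t in ['hatch_handle','hatch','pipe','tumbler','cup','valve']:
    for d in silhouettes(p,t):
        mm=d['mask']; zz=z[mm]; 
        if mm.sum()<20: continue
        top=np.nanpercentile(zz,95); mt=mm&(abs(z-top)<.006)
        print(t,round(d['conf'],2),np.round(d['box']),'top',round(top,3),end=' '); rect(mt,'')
E
```

```text
(348, 211) [ 0.5806 -0.0371  0.1343]
(342, 165) [ 0.6719 -0.0257  0.1118]
(347, 190) [ 0.6187 -0.0347  0.1363]
(350, 232) [ 0.5448 -0.042   0.117 ]
(245, 200) [0.5849 0.1379 0.1988]
(262, 212) [0.5781 0.1199 0.1231]
(230, 270) [0.4708 0.1749 0.1206]
(230, 180) [0.6376 0.182  0.1216]
(340, 262) [ 0.4901 -0.0248  0.109 ]
(345, 280) [ 4.602e-01 -3.850e-02  1.000e-04]
(200, 225) [0.5553 0.24   0.1001]
unit 31988 [584.2 -36.5] [211.7 642.4] 6.5
lip 1603 [640.7 186.4] [ 28.5 210.4] 6.47
lip 1697 [478.2 168.8] [ 27.4 209.6] 6.58
rail 810 [671.8 -24.7] [ 13.6 222. ] 6.48
rail 808 [495.2 -45.8] [ 12.3 220.1] 6.48
hatch_handle 0.91 [348. 215.  90.  95.] top 0.104  6340 [584.3 -37. ] [160.4 160. ] 6.52
hatch_handle 0.73 [456. 366.  77.  78.] top 0.01  2874 [ 297.8 -263.3] [118.2 116. ] 65.34
hatch_handle 0.66 [250. 126.  69.  73.] top 0.01  2197 [786.9 168.8] [114.9 115.3] 26.31
hatch 0.82 [253. 126.  64.  66.] top 0.011  2103 [787.2 168.3] [114.8 114. ] 26.32
hatch 0.69 [456. 361.  76.  77.] top 0.01  2855 [ 297.9 -263. ] [116.5 116. ] 65.35
hatch 0.61 [349. 212.  95.  88.] top 0.104  6372 [584.4 -37.9] [160.3 161.8] 6.47
hatch 0.48 [232. 227. 123. 125.] top 0.123  3295 [559.6 178. ] [191.5 209.6] 6.48
pipe 0.65 [247. 202.  39.  34.] top 0.202  642 [588.9 141.5] [47.5 46.2] 89.57
pipe 0.42 [348. 213. 128. 122.] top 0.112  1612 [583.9 -35.7] [190.8 219.9] 6.48
tumbler 0.67 [387. 310.  39.  36.] top 0.168  953 [ 408.9 -108. ] [59.2 58.9] 45.81
tumbler 0.34 [294. 305.  45.  46.] top 0.096  228 [411.7  60.6] [73.5 74.4] 1.46
cup 0.86 [294. 303.  41.  46.] top 0.095  202 [411.7  59.7] [73.4 72.6] 1.09
valve 0.97 [352. 125.  25.  35.] top 0.074  294 [770.1 -43.5] [37.9 35.9] 0.38
```

send_rows(deltas=[[[0, 2, 5, 0, 0, 8], [2, 5, 7, 0, 0, 16], [4, 9, 7, 0, 0, 24], [6.5, 13, 7, 0, 0, 32], [9, 17.5, 7, 0, 0, 40], [11, 22, 7, 0, 0, 48], [13, 26, 7, 0, 0, 56], [15.5, 30, 7, 0, 0, 64], [17.5, 34, 7, 0, 0, 72], [19.5, 38, 7, 0, 0, 80], [21.5, 42, 7, 0, 0, 80], [21.5, 42, 7, 0, 0, 80]]], jaw=1)

```text
clock: 2.45
tcp_pos: [0.4644, -0.0944, 0.3015]
orientation: [0.0, 0.602, 0.798, 0.001]
wrist_force: [0.1, -0.3, 0.5]
finger_gap: 0.0859
```

send_rows(deltas=[[[2, 4, 0, 0, 0, 8], [4, 8, 0, 0, 0, 16], [6, 12, 0, 0, 0, 24], [8, 16, 0, 0, 0, 32], [10, 20, 0, 0, 0, 40], [12.5, 23.6, 0, 0, 0, 48], [12.5, 23.6, 0, 0, 0, 56], [12.5, 23.6, 0, 0, 0, 64], [12.5, 23.6, 0, 0, 0, 72], [12.5, 23.6, 0, 0, 0, 81], [12.5, 23.6, 0, 0, 0, 81], [12.5, 23.6, 0, 0, 0, 81]]])

```text
clock: 3.65
tcp_pos: [0.588, 0.1366, 0.3013]
orientation: [-0.0, -0.055, 0.998, -0.0]
wrist_force: [-0.4, -1.2, 0.1]
finger_gap: 0.0852
```

```bash
cat > st.py <<'E'
from h import *
s=get_state(); q=s['orientation']; from scipy.spatial.transform import Rotation as Ro
R=Ro.from_quat([q[1],q[2],q[3],q[0]]).as_matrix()
print(s['clock'],np.round(s['tcp_pos'],4),'yawx',np.degrees(np.arctan2(R[1,0],R[0,0])).round(2),'z',R[:,2].round(4),'F',s['wrist_force'].round(2),'gap',round(s['finger_gap'],4),'j',np.round(s['joint_pos'],3))
E
python3 st.py
```

```text
3.65 [0.588  0.1366 0.3013] yawx -173.68 z [-1.e-04 -0.e+00 -1.e+00] F [-0.45 -1.23  0.15] gap 0.0852 j [ 0.095  0.367  0.292  1.496 -0.    -0.015]
```

send_rows(deltas=[[[0.1, 0.5, 0, 0, 0, 0], [0.1, 0.5, -3, 0, 0, 0], [0.1, 0.5, -6.5, 0, 0, 0], [0.1, 0.5, -9.5, 0, 0, 0], [0.1, 0.5, -12, 0, 0, 0], [0.1, 0.5, -13.3, 0, 0, 0], [0.1, 0.5, -13.3, 0, 0, 0]]])

```text
clock: 4.35
tcp_pos: [0.5877, 0.1421, 0.1664]
orientation: [-0.002, -0.057, 0.998, -0.0]
wrist_force: [0.2, -0.3, -0.3]
finger_gap: 0.0858
```

send_rows(deltas=[[[0, 0, 0, 0, 0, 0], [0, 0, 0, 0, 0, 0], [0, 0, 0, 0, 0, 0], [0, 0, 0, 0, 0, 0], [0, 0, 0, 0, 0, 0], [0, 0, 0, 0, 0, 0], [0, 0, 0, 0, 0, 0], [0, 0, 0, 0, 0, 0]]], jaw=-1, force=40)

```text
clock: 5.15
tcp_pos: [0.5902, 0.1424, 0.1703]
orientation: [0.002, -0.057, 0.998, 0.0]
wrist_force: [-0.1, 1.1, 5.8]
finger_gap: 0.0487
```

```bash
python3 st.py; python3 -c "
from h import *
p=read_camera('side'); cv2.imwrite('pics/side2.png',cv2.resize(p['img'][120:400,160:480,::-1],None,fx=2,fy=2))"
```

```text
5.15 [0.5902 0.1424 0.1703] yawx -173.46 z [ 3.8e-03  6.0e-04 -1.0e+00] F [-0.08  1.05  5.78] gap 0.0487 j [ 0.104  0.395  0.013  1.185  0.    -0.01 ]
```

View pics/side2.png

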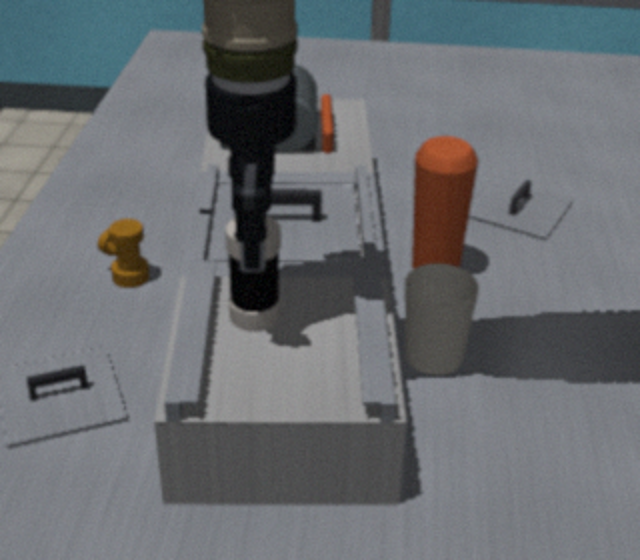

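Gripper holds the pipe's upper cap (crop px ~255,235). Now lift it and carry it to the free area at the left.

send_rows(deltas=[[[0, 0, 1, 0, 0, 0], [0, 0, 3, 0, 0, 0], [0, 0, 5, 0, 0, 0], [0, 0, 7, 0, 0, 0], [-0.7, 3, 7, 0, 0, 0], [-1.5, 6, 7, 0, 0, 0], [-2.3, 9, 7, 0, 0, 0], [-3, 12, 7, 0, 0, 0], [-3.8, 15, 7, 0, 0, 0], [-4.5, 18, 7, 0, 0, 0], [-5.2, 21, 7, 0, 0, 0], [-5.9, 24, 7, 0, 0, 0]]])

```text
clock: 6.4
tcp_pos: [0.5292, 0.3831, 0.2384]
orientation: [-0.0, -0.057, 0.998, -0.0]
wrist_force: [0.3, -0.1, -2.3]
finger_gap: 0.0491
```

send_rows(deltas=[[[0, 0, 0, 0, 0, 0], [0, 0, -3, 0, 0, 0], [0, 0, -6.5, 0, 0, 0], [0, 0, -10, 0, 0, 0], [0, 0, -13, 0, 0, 0], [0, 0, -14.5, 0, 0, 0], [0, 0, -15.5, 0, 0, 0], [0, 0, -15.5, 0, 0, 0]]])

```text
clock: 7.2
tcp_pos: [0.5292, 0.3811, 0.0819]
orientation: [-0.001, -0.057, 0.998, -0.001]
wrist_force: [-0.4, -0.5, -2.4]
finger_gap: 0.0487
```

```bash
python3 st.py; python3 -c "
from h import *
p=read_camera('side'); cv2.imwrite('pics/side3.png',cv2.resize(p['img'][120:440,100:480,::-1],None,fx=1.8,fy=1.8))"
```

```text
7.2 [0.5292 0.3811 0.0819] yawx -173.49 z [-0.0027 -0.0016 -1.    ] F [-0.41 -0.52 -2.41] gap 0.0487 j [ 0.501  0.538  0.017  1.052 -0.     0.388]
```

View pics/side3.png

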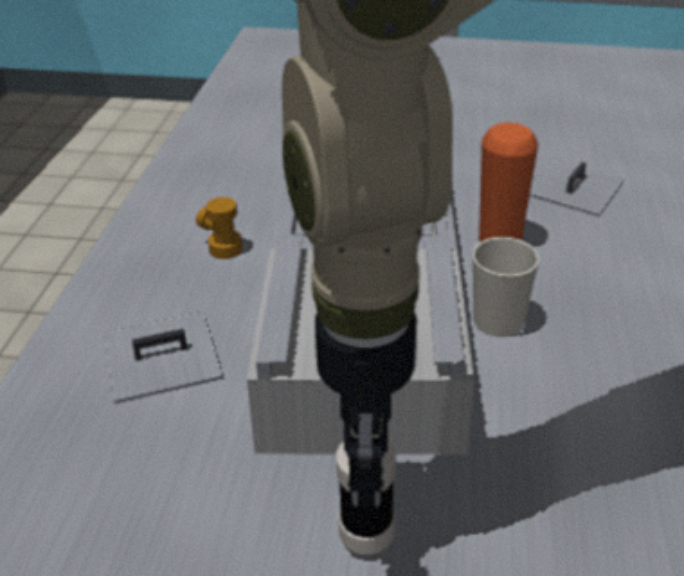

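Pipe is upright in the gripper, above the table about 1.5 cm (crop px ~365,500). Lower it on gently.

send_rows(deltas=[[[0, 0, -0.5, 0, 0, 0], [0, 0, -0.9, 0, 0, 0], [0, 0, -1.2, 0, 0, 0], [0, 0, -1.4, 0, 0, 0], [0, 0, -1.4, 0, 0, 0]]])

```text
clock: 7.75
tcp_pos: [0.5302, 0.3823, 0.0704]
orientation: [0.001, -0.057, 0.998, 0.0]
wrist_force: [-2.0, -0.4, 3.1]
finger_gap: 0.049
```

```bash
python3 st.py
```

```text
7.75 [0.5302 0.3823 0.0704] yawx -173.45 z [ 1.1e-03  5.0e-04 -1.0e+00] F [-2.   -0.37  3.06] gap 0.049 j [ 0.502  0.546  0.     1.023 -0.     0.388]
```

Contact (force went from −2.4 to +3 N). Release and rise.

send_rows(deltas=[[[0, 0, -0.1, 0, 0, 0], [0, 0, -0.1, 0, 0, 0], [0, 0, -0.1, 0, 0, 0], [0, 0, -0.1, 0, 0, 0], [0, 0, 0, 0, 0, 0], [0, 0, 1, 0, 0, 0], [0, 0, 3, 0, 0, 0], [0, 0, 6, 0, 0, 0], [0, 0, 10, 0, 0, 0], [0, 0, 14, 0, 0, 0], [0, 0, 18, 0, 0, 0], [0, 0, 18, 0, 0, 0]]], jaw=1)

```text
clock: 8.95
tcp_pos: [0.5323, 0.3835, 0.2574]
orientation: [0.005, -0.057, 0.998, 0.003]
wrist_force: [1.4, 0.5, 0.1]
finger_gap: 0.0855
```

```bash
python3 st.py; python3 -c "
from h import *
p=read_camera('side'); cv2.imwrite('pics/side4.png',cv2.resize(p['img'][120:440,100:480,::-1],None,fx=1.8,fy=1.8))"
```

```text
8.95 [0.5323 0.3835 0.2574] yawx -173.45 z [ 0.0106  0.0059 -0.9999] F [1.36 0.54 0.1 ] gap 0.0855 j [0.502 0.465 0.334 1.427 0.    0.388]
```

View pics/side4.png

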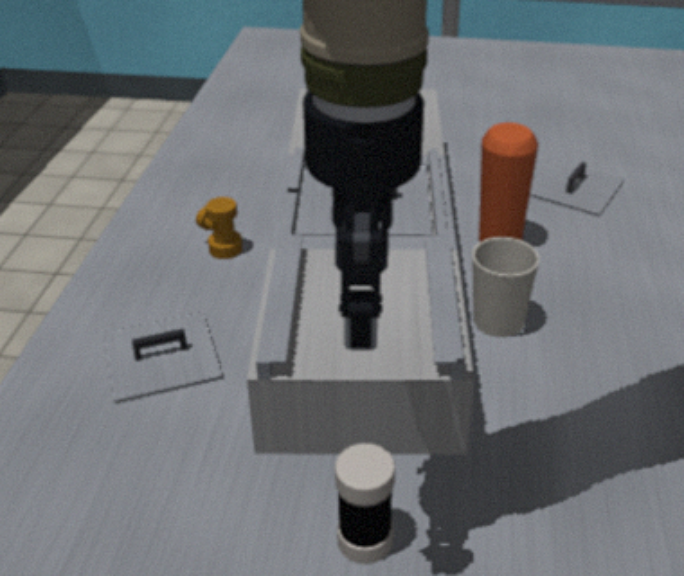

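Pipe stands upright at crop (365,500). Next, the hatch handle.

send_rows(deltas=[[[0.6, -4.2, 0, 0, 0, 0], [1.2, -8.4, 0, 0, 0, 0], [1.8, -12.6, 0, 0, 0, 0], [2.4, -16.8, 0, 0, 0, 0], [3, -21, 0, 0, 0, 0], [3.6, -25.2, 0, 0, 0, 0], [4.2, -29.4, 0, 0, 0, 0], [4.7, -33.6, 0, 0, 0, 0], [5.1, -37.8, 0, 0, 0, 0], [5.4, -41.9, 0, 0, 0, 0], [5.4, -41.9, 0, 0, 0, 0], [5.4, -41.9, 0, 0, 0, 0]]])

```text
clock: 10.2
tcp_pos: [0.5833, -0.0377, 0.2483]
orientation: [-0.001, -0.056, 0.998, 0.001]
wrist_force: [0.4, 1.2, 0.1]
finger_gap: 0.0855
```

```bash
python3 st.py
```

```text
10.2 [ 0.5833 -0.0377  0.2483] yawx -173.6 z [-1.9e-03  9.0e-04 -1.0e+00] F [0.39 1.24 0.06] gap 0.0855 j [-2.020e-01  3.300e-01  1.110e-01  1.354e+00  1.000e-03 -3.140e-01]
```

send_rows(deltas=[[[0.1, 0.1, -4, 0, 0, 0], [0.1, 0.1, -8, 0, 0, 0], [0.1, 0.1, -11, 0, 0, 0], [0.1, 0.1, -13, 0, 0, 0], [0.1, 0.1, -13.7, 0, 0, 0], [0.1, 0.1, -13.7, 0, 0, 0]]])

```text
clock: 10.8
tcp_pos: [0.5839, -0.0344, 0.1113]
orientation: [-0.001, -0.058, 0.998, 0.0]
wrist_force: [-0.2, 0.0, 0.6]
finger_gap: 0.0853
```

send_rows(deltas=[[[0, 0, 0, 0, 0, 0], [0, 0, 0, 0, 0, 0], [0, 0, 0, 0, 0, 0], [0, 0, 0, 0, 0, 0], [0, 0, 0, 0, 0, 0], [0, 0, 0, 0, 0, 0], [0, 0, 0, 0, 0, 0], [0, 0, 0, 0, 0, 0], [0, 0, 0, 0, 0, 0], [0, 0, 0, 0, 0, 0]]], jaw=-1, force=80)

```text
clock: 11.8
tcp_pos: [0.5852, -0.0362, 0.113]
orientation: [0.0, -0.057, 0.998, -0.0]
wrist_force: [-0.7, -0.7, 5.4]
finger_gap: 0.01
```

```bash
python3 st.py
```

```text
11.8 [ 0.5852 -0.0362  0.113 ] yawx -173.47 z [ 1.e-03 -5.e-04 -1.e+00] F [-0.7  -0.75  5.43] gap 0.01 j [-0.198  0.393 -0.135  1.041 -0.    -0.312]
```

send_rows(deltas=[[[0, 0, 0.4, 0, 0, 0], [0, 0, 0.8, 0, 0, 0], [0, 0, 1.2, 0, 0, 0], [0, 0, 1.2, 0, 0, 0], [0, 0, 1.2, 0, 0, 0]]])

```text
clock: 12.3
tcp_pos: [0.5848, -0.0358, 0.124]
orientation: [-0.0, -0.057, 0.998, 0.0]
wrist_force: [-0.0, -0.3, -6.5]
finger_gap: 0.0104
```

```bash
python3 st.py; cat > hz.py <<'E'
from h import *
from scipy.ndimage import median_filter
for c in ['top','side']:
    p=read_camera(c); W=world(p); 
    R=np.array([[np.cos(.1131),np.sin(.1131)],[-np.sin(.1131),np.cos(.1131)]])
    L=(W[...,:2]-[.5843,-.0362])@R.T
    z=W[...,2]
    for ym in np.arange(-.09,.30,.02):
        o=[]
        for x0,x1 in [(-.064,-.045),(.045,.064)]:
            m=(L[...,0]>x0)&(L[...,0]<x1)&(abs(L[...,1]-ym)<.01)
            o.append((round(float(np.nanmedian(z[m])),4) if m.sum()>3 else None, int(m.sum())))
        print(c,round(ym,2),o)
    save(p,c+'_hz.png')
E
python3 hz.py
```

```text
12.3 [ 0.5848 -0.0358  0.124 ] yawx -173.45 z [-5.e-04  2.e-04 -1.e+00] F [-0.05 -0.29 -6.51] gap 0.0104 j [-0.198  0.386 -0.118  1.068  0.    -0.312]
top -0.09 [(None, 0), (None, 0)]
top -0.07 [(None, 0), (None, 0)]
top -0.05 [(None, 0), (None, 0)]
top -0.03 [(0.6239, 346), (None, 0)]
top -0.01 [(0.6226, 642), (None, 0)]
top 0.01 [(0.6293, 603), (0.589, 13)]
top 0.03 [(0.6314, 624), (0.5946, 30)]
top 0.05 [(0.6246, 581), (None, 0)]
top 0.07 [(0.6148, 125), (None, 0)]
top 0.09 [(None, 0), (0.0996, 18)]
top 0.11 [(None, 0), (0.1005, 105)]
top 0.13 [(None, 0), (0.1001, 98)]
top 0.15 [(0.1005, 9), (0.1, 107)]
top 0.17 [(0.1004, 101), (0.1005, 100)]
top 0.19 [(0.1, 108), (0.1004, 102)]
top 0.21 [(0.1001, 108), (0.1002, 101)]
top 0.23 [(0.1, 105), (0.1004, 104)]
top 0.25 [(0.1002, 102), (0.1002, 104)]
top 0.27 [(0.1, 109), (0.1002, 101)]
top 0.29 [(0.0998, 107), (0.0999, 102)]
side -0.09 [(None, 3), (0.1004, 6)]
side -0.07 [(0.11, 32), (0.1102, 29)]
side -0.05 [(0.1099, 44), (0.1099, 44)]
side -0.03 [(0.1107, 64), (0.1099, 45)]
side -0.01 [(0.4345, 157), (0.1103, 37)]
side 0.01 [(0.4101, 116), (0.1109, 66)]
side 0.03 [(0.1102, 42), (0.4632, 376)]
side 0.05 [(0.1104, 59), (0.1103, 47)]
side 0.07 [(0.5569, 201), (0.1098, 68)]
side 0.09 [(0.0997, 57), (0.0997, 55)]
side 0.11 [(0.0994, 54), (0.0991, 53)]
side 0.13 [(0.0992, 58), (0.0993, 56)]
side 0.15 [(0.0993, 58), (0.0996, 61)]
side 0.17 [(0.0998, 58), (0.0993, 62)]
side 0.19 [(0.0994, 70), (0.0995, 65)]
side 0.21 [(0.0993, 67), (0.0994, 70)]
side 0.23 [(0.0997, 68), (0.0996, 71)]
side 0.25 [(0.0994, 80), (0.0995, 74)]
side 0.27 [(0.0995, 85), (0.0994, 83)]
side 0.29 [(0.0991, 87), (0.0993, 88)]
```

View pics/side_hz.png

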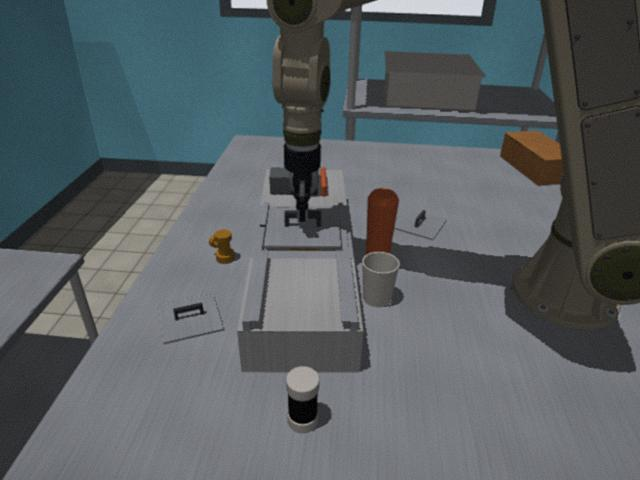

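Hatch is lifted level (top ≈0.110–0.111, underside ≈0.103; px ~303,225). Slide it along the unit's y.

send_rows(deltas=[[[0, 0, 0.1, 0, 0, 0], [-0.11, 1, 0.1, 0, 0, 0], [-0.34, 3, 0.1, 0, 0, 0], [-0.57, 5, 0.1, 0, 0, 0], [-0.8, 7, 0.1, 0, 0, 0], [-1.02, 9, 0.1, 0, 0, 0], [-1.25, 11, 0.1, 0, 0, 0], [-1.48, 13, 0.1, 0, 0, 0], [-1.7, 15, 0.1, 0, 0, 0], [-1.93, 17, 0.1, 0, 0, 0], [-2.04, 18, 0.1, 0, 0, 0], [-2.04, 18, 0.1, 0, 0, 0]]])

```text
clock: 13.6
tcp_pos: [0.5641, 0.1457, 0.1253]
orientation: [-0.0, -0.058, 0.998, 0.0]
wrist_force: [0.3, 0.3, -6.6]
finger_gap: 0.0105
```

```bash
python3 st.py
```

```text
13.6 [0.5641 0.1457 0.1253] yawx -173.32 z [-2.e-04  3.e-04 -1.e+00] F [ 0.27  0.25 -6.59] gap 0.0105 j [ 0.115  0.379 -0.125  1.067  0.    -0.002]
```

send_rows(deltas=[[[-0.17, 1.5, 0, 0, 0, 0], [-0.34, 3, 0, 0, 0, 0], [-0.38, 3.4, 0, 0, 0, 0], [-0.38, 3.4, 0, 0, 0, 0], [-0.38, 3.4, -0.2, 0, 0, 0], [-0.38, 3.4, -0.4, 0, 0, 0], [-0.38, 3.4, -0.5, 0, 0, 0], [-0.38, 3.4, -0.5, 0, 0, 0]]])

```text
clock: 14.4
tcp_pos: [0.5609, 0.1777, 0.1211]
orientation: [0.0, -0.057, 0.998, -0.0]
wrist_force: [-1.9, -1.9, 1.3]
finger_gap: 0.0103
```

```bash
python3 st.py; python3 hz.py | grep -v 'None, 0'; python3 -c "
import cv2
cv2.imwrite('pics/s5.png',cv2.resize(cv2.imread('pics/side_hz.png')[120:440,100:480],None,fx=1.8,fy=1.8))"
```

```text
14.4 [0.5609 0.1777 0.1211] yawx -173.49 z [ 7.e-04 -1.e-04 -1.e+00] F [-1.94 -1.95  1.32] gap 0.0103 j [ 0.171  0.391 -0.117  1.062 -0.     0.057]
top -0.09 [(0.1001, 117), (0.1005, 107)]
top -0.07 [(0.069, 145), (0.0697, 139)]
top -0.05 [(0.0207, 91), (0.0203, 88)]
top -0.03 [(0.0204, 91), (0.0201, 83)]
top -0.01 [(0.0368, 86), (0.0387, 85)]
top 0.01 [(0.0402, 97), (0.0395, 95)]
top 0.03 [(0.0203, 90), (0.0203, 88)]
top 0.05 [(0.02, 89), (0.0205, 89)]
top 0.07 [(0.0297, 104), (0.0588, 101)]
top 0.09 [(0.0999, 111), (0.1001, 105)]
top 0.11 [(0.1003, 109), (0.1005, 102)]
top 0.13 [(0.1009, 111), (0.1009, 107)]
top 0.15 [(0.1085, 111), (0.1083, 103)]
top 0.17 [(0.6049, 1243), (0.1082, 134)]
top 0.19 [(0.6209, 856), (0.1086, 101)]
top 0.21 [(0.6261, 716), (0.1078, 58)]
side -0.09 [(0.0982, 49), (0.0982, 12)]
side -0.07 [(0.0559, 241), (0.0449, 172)]
side -0.05 [(0.0185, 35), (0.0195, 41)]
side -0.03 [(0.0196, 4), (0.0195, 5)]
side 0.09 [(0.0991, 42), (0.0993, 36)]
side 0.11 [(0.0991, 52), (0.0997, 53)]
side 0.13 [(0.1059, 26), (0.1059, 29)]
side 0.15 [(0.1072, 55), (0.1074, 58)]
side 0.17 [(0.1073, 64), (0.1075, 59)]
side 0.19 [(0.1071, 65), (0.1078, 79)]
side 0.21 [(0.1075, 68), (0.1074, 71)]
side 0.23 [(0.1078, 81), (0.1077, 93)]
side 0.25 [(0.5589, 835), (0.1075, 79)]
side 0.27 [(0.1076, 89), (0.1077, 85)]
side 0.29 [(0.1059, 123), (0.1061, 124)]
```

View pics/s5.png

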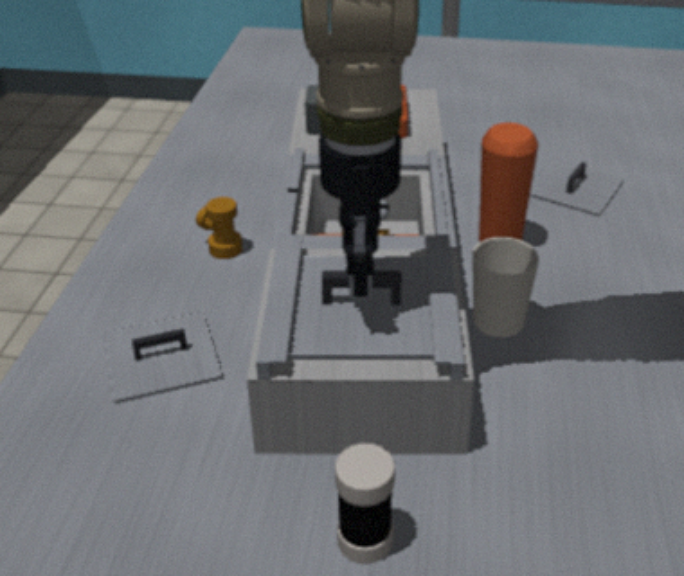

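Hatch lies flat on the deck, under the lips, well open. Release.

send_rows(deltas=[[[0, 0, 0, 0, 0, 0], [0, 0, 0, 0, 0, 0], [0, 0, 0, 0, 0, 0], [0, 0, 0, 0, 0, 0], [0, 0, 0, 0, 0, 0], [0, 0, 1, 0, 0, 0], [0, 0, 4, 0, 0, 0], [0, 0, 8, 0, 0, 0], [0, 0, 12, 0, 0, 0], [0, 0, 12, 0, 0, 0]]], jaw=1)

```text
clock: 15.5
tcp_pos: [0.5637, 0.1787, 0.2476]
orientation: [0.006, -0.057, 0.998, 0.001]
wrist_force: [0.5, 0.2, 0.6]
finger_gap: 0.0851
```

```bash
python3 st.py; python3 -c "
from h import *
p=read_camera('top'); cv2.imwrite('pics/t6.png',cv2.resize(p['img'][130:290,270:430,::-1],None,fx=3.7,fy=3.7,interpolation=cv2.INTER_CUBIC))
print(proj(p,[.5843,-.0362,.09]))
for t in ['wheel_grip','wheel']:
  for d in find_in(p,t): print(t,d)
W=world(p);z=W[...,2]
m=(abs(z-.09)<.004)&(np.hypot(W[...,0]-.5843,W[...,1]+.0362)<.05)
c,r=cv2.minEnclosingCircle((W[m][:,:2]*1000).astype(np.float32)); print(m.sum(),c,r)
I=p['img'].astype(int).sum(2)
R=np.array([[np.cos(.1131),np.sin(.1131)],[-np.sin(.1131),np.cos(.1131)]])
# dark px along rings
for r in (.01,.014,.018,.022,.026):
  print(r,[int(I[int(round(v)),int(round(u))]) for a in range(0,360,15) for u,v in proj(p,np.r_[np.array([.5843,-.0362])+R.T@[r*np.cos(np.radians(a)),r*np.sin(np.radians(a))],.0905])])
"
```

```text
15.5 [0.5637 0.1787 0.2476] yawx -173.45 z [ 0.0112  0.002  -0.9999] F [0.5  0.24 0.57] gap 0.0851 j [0.171 0.332 0.113 1.34  0.    0.057]
[[346.51081497 213.14760767]]
wheel_grip {'box': [345.6, 215.2, 29.5, 30.6], 'conf': 0.96}
wheel {'box': [347.1, 216.1, 32.9, 33.3], 'conf': 0.96}
563 (583.3812866210938, -35.06378173828125) 29.55951499938965
0.01 [520, 431, 231, 233, 314, 364, 458, 393, 314, 276, 154, 125, 149, 267, 240, 269, 333, 492, 483, 385, 242, 204, 219, 469]
0.014 [503, 345, 232, 216, 206, 397, 461, 245, 230, 223, 257, 133, 138, 225, 218, 215, 341, 500, 348, 298, 223, 250, 291, 363]
0.018 [398, 406, 398, 374, 342, 402, 412, 251, 292, 292, 398, 126, 158, 369, 407, 416, 405, 451, 438, 410, 405, 439, 380, 397]
0.022 [505, 521, 477, 460, 484, 479, 469, 455, 478, 476, 491, 133, 482, 510, 488, 524, 515, 520, 521, 511, 509, 517, 508, 517]
0.026 [478, 463, 486, 502, 500, 495, 506, 508, 483, 488, 520, 247, 429, 464, 444, 450, 436, 437, 434, 437, 438, 457, 453, 456]
```

View pics/t6.png

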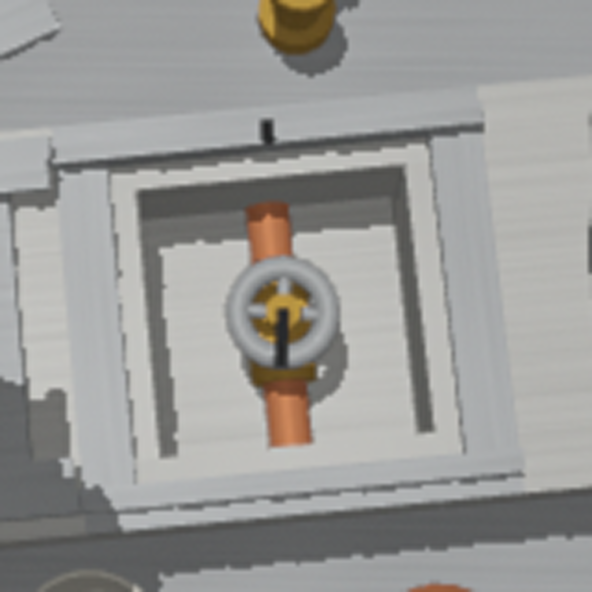

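```bash
cat > wh.py <<'E'
from h import *
p=read_camera('top'); W=world(p); z=W[...,2]
c=np.array([.5834,-.0351]); I=p['img'].astype(int)
d=W[...,:2]-c; r=np.hypot(d[...,0],d[...,1])
m=(abs(z-.09)<.004)&(r<.05); cc,rr=cv2.minEnclosingCircle((W[m][:,:2]*1000).astype(np.float32)); print('wheel',cc,rr)
h=(r>.033)&(r<.06)&(z<.09); print('max z round',np.nanmax(z[h]),np.nanpercentile(z[h],95))
k=(I.max(2)<75)&(r<.031)&(z>.085)
P=W[k][:,:2]-np.array(cc)/1000
print(k.sum(), 'far',np.hypot(*P.T).max()); 
far=P[np.hypot(*P.T)>.012]
mu=far.mean(0); th=np.arctan2(mu[1],mu[0])
_,_,V=np.linalg.svd(P-P.mean(0)); v=V[0]*np.sign(V[0]@mu); th2=np.arctan2(v[1],v[0])
print('pointer local deg',np.degrees([th,th2])-6.48)
for n in ['hatch','pipe']:
    for d in silhouettes(p,n)[:4]:
        mm=d['mask'];t=np.nanpercentile(z[mm],80);q=mm&(abs(z-t)<.006);e=cv2.minAreaRect((W[q][:,:2]*1000).astype(np.float32));print(n,round(d['conf'],2),round(t,3),np.round(e[0],1),np.round(e[1],1))
E
python3 wh.py
```

```text
wheel (583.1121215820312, -35.200096130371094) 29.423940658569336
max z round 0.0481871773598273 0.04369103122875967
47 far 0.028883080348268284
pointer local deg [172.75446477 171.91964062]
hatch 0.77 0.008 [788.2 168.2] [117.  114.4]
hatch 0.74 0.11 [560.9 177.2] [137.  160.1]
hatch 0.61 0.008 [ 297.9 -262.5] [117.4 118.9]
hatch 0.56 0.122 [559.6 177.9] [191.3 209.3]
pipe 0.64 0.088 [533.6 361.3] [36.7 10.1]
pipe 0.49 0.09 [583.3 -35.3] [57.1 57.2]
```

send_rows(deltas=[[[0.4, -4, 0, 0, 0, 8], [0.8, -8, 0, 0, 0, 16], [1.2, -12, 0, 0, 0, 24], [1.7, -16, 0, 0, 0, 32], [2.1, -20, 0, 0, 0, 40], [2.25, -21.3, 0, 0, 0, 48], [2.25, -21.3, 0, 0, 0, 56], [2.25, -21.3, 0, 0, 0, 60], [2.25, -21.3, 0, 0, 0, 60], [2.25, -21.3, 0, 0, 0, 60]]])

```text
clock: 16.8
tcp_pos: [0.5828, -0.0347, 0.2394]
orientation: [-0.001, -0.548, 0.837, 0.001]
wrist_force: [-0.3, 0.4, -0.1]
finger_gap: 0.0851
```

```bash
python3 st.py
```

```text
16.8 [ 0.5828 -0.0347  0.2394] yawx -113.56 z [-1.8e-03  4.0e-04 -1.0e+00] F [-0.34  0.36 -0.14] gap 0.0851 j [-0.197  0.33   0.09   1.332  0.    -1.357]
```

Descend to TCP z ≈ 0.062 and grip.

send_rows(deltas=[[[0, 0, -4, 0, 0, 0], [0, 0, -8, 0, 0, 0], [0, 0, -11.5, 0, 0, 0], [0, 0, -14, 0, 0, 0], [0, 0, -16, 0, 0, 0], [0, 0, -17.4, 0, 0, 0], [0, 0, -17.8, 0, 0, 0], [0, 0, -17.8, 0, 0, 0]]])

```text
clock: 17.6
tcp_pos: [0.5826, -0.0345, 0.0616]
orientation: [-0.001, -0.548, 0.836, 0.001]
wrist_force: [0.2, 0.2, 0.2]
finger_gap: 0.0856
```

send_rows(deltas=[[[0, 0, 0, 0, 0, 0], [0, 0, 0, 0, 0, 0], [0, 0, 0, 0, 0, 0], [0, 0, 0, 0, 0, 0], [0, 0, 0, 0, 0, 0], [0, 0, 0, 0, 0, 0]]], jaw=-1, force=50)

```text
clock: 18.2
tcp_pos: [0.5838, -0.0348, 0.0639]
orientation: [0.001, -0.549, 0.836, -0.0]
wrist_force: [-2.0, 0.6, 6.0]
finger_gap: 0.0585
```

```bash
python3 st.py
```

```text
18.2 [ 0.5838 -0.0348  0.0639] yawx -113.46 z [ 0.0018 -0.     -1.    ] F [-2.    0.56  6.  ] gap 0.0585 j [-0.197  0.431 -0.208  0.93   0.    -1.358]
```

Gripped (58.5 mm). Turn clockwise (negative about z), in stages.

send_rows(deltas=[[[0, 0, 0, 0, 0, -5], [0, 0, 0, 0, 0, -12], [0, 0, 0, 0, 0, -19], [0, 0, 0, 0, 0, -26], [0, 0, 0, 0, 0, -33], [0, 0, 0, 0, 0, -40], [0, 0, 0, 0, 0, -47], [0, 0, 0, 0, 0, -54], [0, 0, 0, 0, 0, -60], [0, 0, 0, 0, 0, -66], [0, 0, 0, 0, 0, -70], [0, 0, 0, 0, 0, -70]]])

```text
clock: 19.4
tcp_pos: [0.5837, -0.0347, 0.0639]
orientation: [0.001, 0.031, 1.0, 0.0]
wrist_force: [-1.5, 1.2, 5.9]
finger_gap: 0.0583
```

send_rows(deltas=[[[0, 0, 0, 0, 0, -5], [0, 0, 0, 0, 0, -12], [0, 0, 0, 0, 0, -19], [0, 0, 0, 0, 0, -26], [0, 0, 0, 0, 0, -33], [0, 0, 0, 0, 0, -40], [0, 0, 0, 0, 0, -47], [0, 0, 0, 0, 0, -54], [0, 0, 0, 0, 0, -60], [0, 0, 0, 0, 0, -66], [0, 0, 0, 0, 0, -70], [0, 0, 0, 0, 0, -70]]])

```text
clock: 20.6
tcp_pos: [0.5838, -0.0345, 0.0639]
orientation: [0.001, 0.599, 0.801, 0.001]
wrist_force: [-2.1, 1.1, 5.7]
finger_gap: 0.0583
```

send_rows(deltas=[[[0, 0, 0, 0, 0, -5], [0, 0, 0, 0, 0, -12], [0, 0, 0, 0, 0, -19], [0, 0, 0, 0, 0, -26], [0, 0, 0, 0, 0, -32], [0, 0, 0, 0, 0, -32], [0, 0, 0, 0, 0, -32]]])

```text
clock: 21.3
tcp_pos: [0.5839, -0.0346, 0.0639]
orientation: [0.001, 0.796, 0.605, 0.001]
wrist_force: [-1.8, 1.9, 6.3]
finger_gap: 0.0583
```

```bash
python3 st.py
```

```text
21.3 [ 0.5839 -0.0346  0.0639] yawx 74.53 z [ 2.2e-03  3.0e-04 -1.0e+00] F [-1.81  1.85  6.3 ] gap 0.0583 j [-1.970e-01  4.310e-01 -2.080e-01  9.290e-01  1.000e-03  1.644e+00]
```

Turned 172°. Release, rise, move aside to look (over the pump side would risk the motor, so back over the landing, high).

send_rows(deltas=[[[0, 0, 0, 0, 0, 0], [0, 0, 0, 0, 0, 0], [0, 0, 0, 0, 0, 0], [0, 0, 0, 0, 0, 0], [0, 0, 2, 0, 0, 0], [0, 0, 6, 0, 0, 0], [0, 0, 10, 0, 0, 0], [0, 0, 14, 0, 0, 0], [0, 0, 18, 0, 0, 0], [-1, 4, 20, 0, 0, 0], [-2, 8, 20, 0, 0, 0], [-3, 12, 20, 0, 0, 0]]], jaw=1)

```text
clock: 22.5
tcp_pos: [0.5535, 0.086, 0.2635]
orientation: [0.001, 0.796, 0.605, 0.001]
wrist_force: [1.5, -0.8, -0.6]
finger_gap: 0.0853
```

send_rows(deltas=[[[-1, 4, 0, 0, 0, 0], [-2, 8, 0, 0, 0, 0], [-2, 10, 0, 0, 0, 0], [-2, 10, 0, 0, 0, 0], [-2, 10, 0, 0, 0, 0]]])

```text
clock: 23.0
tcp_pos: [0.5332, 0.1853, 0.2622]
orientation: [0.0, 0.795, 0.606, -0.0]
wrist_force: [0.9, -0.1, 0.3]
finger_gap: 0.0854
```

```bash
python3 st.py; python3 wh.py; python3 -c "
from h import *
p=read_camera('top'); save(p,'t7.png')
p=read_camera('side'); save(p,'s7.png')"
```

```text
23.0 [0.5332 0.1853 0.2622] yawx 74.61 z [-0.e+00 -5.e-04 -1.e+00] F [ 0.86 -0.13  0.28] gap 0.0854 j [ 0.193  0.286  0.084  1.369 -0.     2.032]
wheel (583.1931762695312, -35.35184860229492) 29.56951332092285
max z round 0.04675894001552113 0.04365294998358221
48 far 0.028854070818887304
pointer local deg [-1.23622785 -1.43997298]
hatch 0.79 0.11 [561.6 175.4] [138.1 156.6]
hatch 0.59 0.008 [788.  168.4] [116.6 116.8]
hatch 0.57 0.008 [ 297.6 -263.9] [118.2 115.9]
pipe 0.92 0.1 [521.7 379.2] [31.6 46.9]
```

View pics/t7.png

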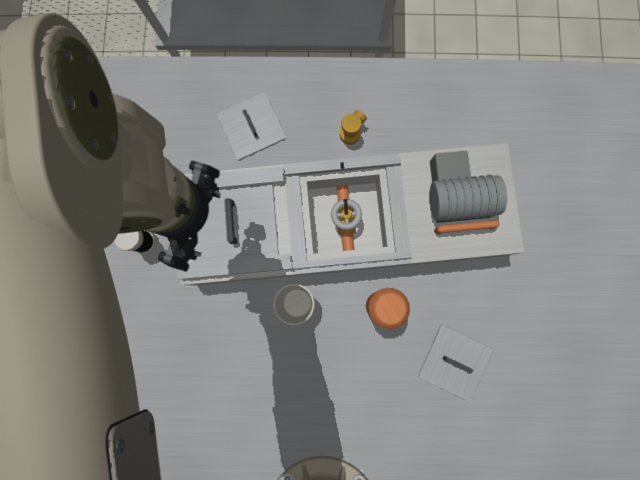

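View pics/s7.png

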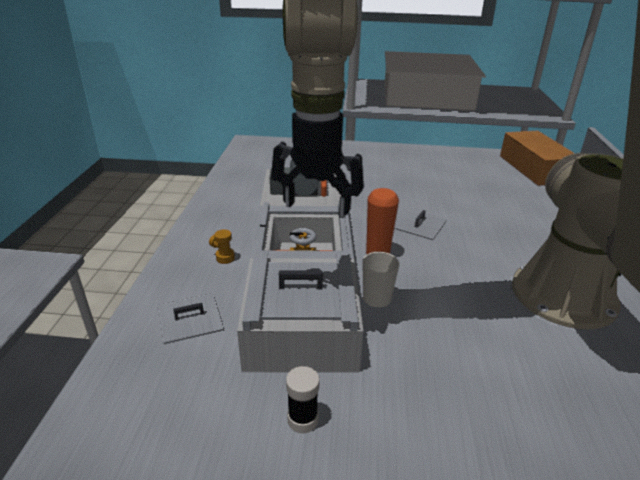

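The pointer points at the mark (px 346,205 towards 342,165) and is 1.3° off. The hatch lies flat on the landing (231,222). The pipe is upright (302,400 in the side view), and the bystanders haven't moved.

```bash
python3 -c "
from h import *
print(hand_in())"
```

```text
the job is handed in; nothing more can be done
None
```

The job is done and was handed in at about 23 s of the 72 s allowed; `hand_in()` gives no verdict.

- **Pipe:** It stands upright on the worktop, clear of the unit's landing end, near (0.53, 0.38).
- **Hatch:** I lifted it to about 103–104 mm underside and slid it under the lips to the middle of the landing. It lies flat there, with its top reading about 108 mm, and the well is fully uncovered. The wrist force showed no sign of the hatch catching on the way.
- **Handwheel:** I turned it 172° clockwise and let go. The last measurement puts the pointer about 1.3° (0.02 rad) from the mark, against the 0.15 rad allowed.
- **Bystanders:** The tumbler, cup and valve are where they started, judging by the last pictures. I didn't re-measure their positions.

The gripper was open and about 26 cm above the worktop, touching nothing, when I handed in. In the last top picture the arm hid part of the pipe and the hatch. The final pipe check was therefore made from the side view, and the flatness of the hatch was measured earlier, just before I let go of it. No check failed.

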